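# Lay the retaining bar across the bearing fixture

### The arm

A 6-joint arm with a two-finger parallel gripper is mounted at the origin on a cart in front of the work surface, level with it; the furniture and walls round the work are solid. World frame = base frame: x ahead of the robot, y to its left, z up, the work surface at z = 0. Lengths are in m, angles in rad, forces in N, time in s.
With the tool pointing down it reaches from about 0.35 to 0.975 m from the base axis. Payload 4.9 kg.
Tool frame: the origin (TCP) lies at the very end of the fingers, on their centre line; the grasp point (between the pads) lies 19 mm behind it; z points along the fingers, y is the direction in which the jaws open and shut (so a half turn about z gives the same grasp; the last joint's range is limited). The gripper opens to 85 mm and grips with 20 to 120 N. Pads are 22 mm wide; open, the fingers measure 114 mm over their backs; the gripper's body (76 mm by 85 mm) begins 54 mm behind the grasp point. The pads swing forward as they close: fully open they stand 13 mm farther back than shut.
Start: joints at [-1.366, 0.053, 1.613, -0, 1.476, -0.119], TCP at [0.199, -0.593, 0.231] pointing down, gripper open.
Joint ranges: [-3.01, 3.01], [-1.01, 2.22], [0.06, 2.58], [-1.02, 4.17], [0.09, 2.62], [-3.14, 3.14]. Speed limits (rad/s): [2.57, 2.57, 3.14, 3.14, 3.14, 3.14].

### API

Orientations are given as a rotation vector (axis times angle).
In Python, from station import ctrl gives the robot as it stands.
- The arm moves only by the tool step_arm, never from a script. Its argument "moves" is a list of rows, each a list of 5 numbers: the opening, from 0 (shut) to 1 (fully open), then the shift along the world's x, y, z in m, then the turn about the world's z in degrees. A call has 1 to 20 rows; each row shifts and turns the pose as measured when the row begins; what a row does not reach is not made up. A row lasts 1/8 s, in which the tool goes at most 62.5 mm and 10.7 degrees, less where a joint would pass 70% of its speed; a pose out of reach is approached as far as the arm can. A call is refused whole if a number of a shift passes 0.0625 or a number of a turn 10.7, either way. A call with a gripper value outside its range is refused whole. The fingers move at their own pace and stop on an object; "newtons" is the grip in N (left out, the last holds). Time passes only in rows, so rows that do not move let the fingers close. It gives the time, the measured TCP pose, the force and the opening at its end, in the units of the state.
- ctrl.get_obs(): the state, without advancing time (a new reading comes with each control period).
- ctrl.get_image(name): name is "scene" or "top" or "wrist"; returns a dict with "color" (400x640x3 uint8, red, green, blue), "camera_matrix" (3x3 intrinsics, pixels), "R" (3x3) and "t" (3): a world point X has camera coordinates R X + t; the wrist camera has in their place "T_tool_cam" (4x4, takes a point from camera to tool coordinates, whose origin is the TCP and whose axes are the flange's). Camera axes: x right, y down, z forward; pixel columns grow to the right and rows downward; lengths in m; the calibration is good to about 2 mm. A picture is of the moment at which its call begins: read the wrist's pose just before it. There is no depth.
- ctrl.finish_job(): hands the job in, once; it reports no verdict.
Trained networks look in a picture, given as the dict that the camera call returned (one of the last four; its "shot" number tells which), for a name from the list of things; names that differ only in an ending like _2 or _b are one class to them, and where a whole thing is asked for, a point or a joint stands for the part that bears it (a point fixed in the world has none). Each returns a list of dicts, best first, with "p" (0 to 1); they miss things now and then, are a little off and sometimes report something else, mostly with a low value. They report only what shows in the picture. A call takes as long as a camera call.
- ctrl.spot_in(picture, query): "bbox" ([left, top, right, bottom] in pixels, round what is visible of it).
The state is a dict: "t": time; "q": joint angles; "dq": joint speeds; "effort": joint torques, N m; "tool_pos": TCP position; "tool_rot": TCP orientation; "contact_force": force on the tool from outside, world axes, zero at the start; "wrist_torque": the same for the moment, N m; "opening": finger opening in m.
Only numpy, scipy, OpenCV 4.12 (cv2) and the standard library are available. Lean on these libraries where they do the work, as an engineer would, in place of code of your own. Each camera call takes 0.05 s, during which the arm holds its last target.

### The job

Lay the long flat steel bar across the two posts of the bearing fixture, so that it lies flat between the lugs on both posts, passes over the bearing and sticks out about equally at either end. Leave the short bar where it lies.

Things in the scene. Friction and masses are not known exactly. Their poses are not given: they have to be found in the camera images.
- fixture: Bearing fixture, bolted down: dark steel base plate 90 (x) x 206 (y) x 12 mm, a bearing 42 mm wide and 12 mm high lying on its middle, and two upright steel posts centred 75 mm to either side of the middle along its y axis, each 64 mm in x and 26 mm in y, with 124 mm free between them. Origin: centre of the base's underside, at bench height; z up.
- seat (a point): Point half-way between the two posts, at the height of their flat seats, 60 mm above the bench; axes as the fixture's. On each seat two lugs, 10 mm high and 10 mm thick, stand at the post's x ends and leave a slot 44 mm wide, open along y. The bar, laid across, runs along this y axis.
- long_bar: Long flat dark-grey steel bar, lying flat on the 3 mm thick cloth that covers the bench to the right of the fixture: 24 mm wide (its x), 200 mm long (its y), 14 mm thick (its z), about 0.35 kg, a small hole near each end. Origin: centre of its underside. Either end may go either way. It and the short bar may have swapped places.
- short_bar: Short flat dark-grey steel bar of the same section, 24 mm wide (x), 110 mm long (y), 14 mm thick (z), lying flat on the cloth; too short to span the posts; leave it alone. Origin: centre of its underside.

How it is judged:
By the outcome, as a careful person would: the job done as asked, in the order asked, and still so for the second after the job is handed in, with the robot touching nothing.
It also fails if it takes over 34 s, if anything falls off the work surface, if the arm or the gripper's body presses on something with over 40 N, if the wrist force passes 120 N, or if a joint passes its speed limit or range.

## Working session

There is one attempt and no reset: what is moved stays moved. The work goes in short steps, Python scripts to look and compute and a tool call to move; the robot and the scene stay as the last step left them, time stands still between calls to the robot, and variables do not carry over. Pictures are saved under pics/ and viewed, and the job is handed in when it is done.

Besides the shell and the picture viewer there is one more tool, called after "Emit:" in YAML: its name, and indented under it one key for each argument. step_arm: Moves the arm, as the interface text tells. Its arguments: {"type":"object","properties":{"moves":{"type":"array","items":{"type":"array","items":{"type":"number"}}},"newtons":{"type":"number"}},"required":["moves"]}

```bash
mkdir -p pics; cat > h.py <<'E'
import numpy as np,cv2
from station import ctrl
def save(n,im): cv2.imwrite(f'pics/{n}.png',im['color'][:,:,::-1])
def ray(im,u,v,z):
    K=im['camera_matrix'];R=np.array(im['R']);t=np.array(im['t'])
    d=R.T@np.linalg.inv(K)@np.array([u,v,1.]);c=-R.T@t
    return c+d*(z-c[2])/d[2]
def proj(im,X):
    p=im['camera_matrix']@(np.array(im['R'])@np.array(X)+np.array(im['t']));return p[:2]/p[2]
E
python3 - <<'E'
from h import *
import pickle
np.set_printoptions(precision=4,suppress=True)
o=ctrl.get_obs();print(o)
for n in('top','scene'):
    im=ctrl.get_image(n);save(n+'1',im);pickle.dump(im,open(n+'1.pkl','wb'))
    print(n,'cam',-np.array(im['R']).T@im['t'])
    for q in('long_bar','short_bar','fixture'):
        print(q,[(d['bbox'],d['p']) for d in ctrl.spot_in(im,q)])
E
```

```text
{'t': 0.0, 'q': array([-1.366 ,  0.0534,  1.6143, -0.    ,  1.476 , -0.119 ]), 'dq': array([-0.0008,  0.0003,  0.    , -0.    ,  0.001 , -0.0003]), 'effort': array([ -0.0008, -39.3689, -37.0175,  -0.0002,   0.0073,  -0.    ]), 'tool_pos': array([ 0.1987, -0.5919,  0.23  ]), 'tool_rot': array([-3.0985, -0.506 ,  0.0002]), 'contact_force': array([ 0.7191, -0.1141, -0.2177]), 'wrist_torque': array([-0.0417,  0.018 ,  0.0273]), 'opening': 0.08546446830704772}
top cam [ 0.4631 -0.2135  0.9354]
long_bar [([321.9, 181.1, 405.3, 189.8], 0.8)]
short_bar [([344.8, 227.6, 393.4, 250.3], 0.92)]
fixture [([200.2, 176.8, 286.4, 219.0], 0.91)]
scene cam [0.2083 0.3661 0.5845]
long_bar [([288.9, 146.4, 343.4, 206.2], 0.8)]
short_bar [([371.4, 170.3, 392.6, 208.7], 0.67)]
fixture [([172.9, 212.6, 289.4, 341.9], 0.6)]
```

View pics/top1.png

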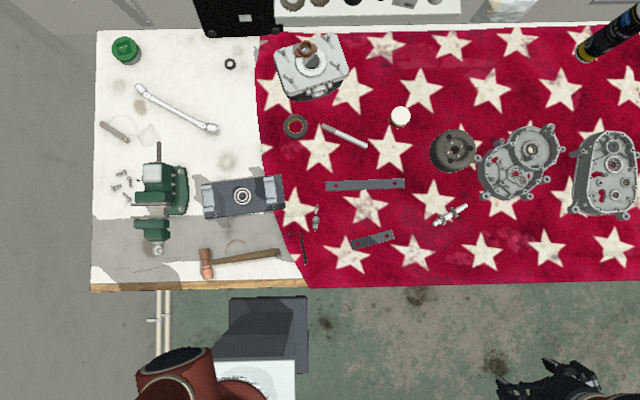

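View pics/scene1.png

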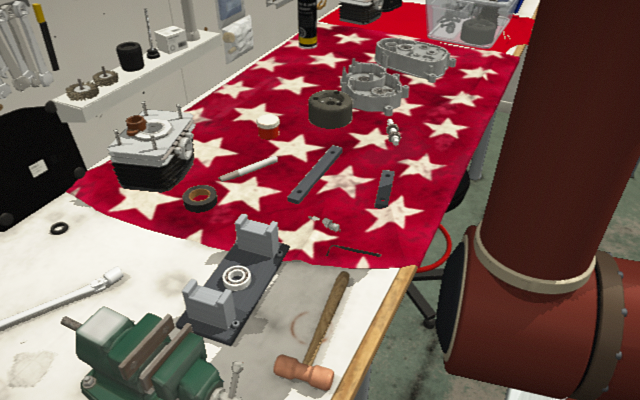

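```bash
python3 - <<'E'
from h import *
import pickle
im=pickle.load(open('top1.pkl','rb'))
c=im['color'][150:280,180:430,::-1]
cv2.imwrite('pics/topz.png',cv2.resize(c,None,fx=3.2,fy=3.2,interpolation=cv2.INTER_CUBIC))
E
```

```text
(no output)
```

View pics/topz.png

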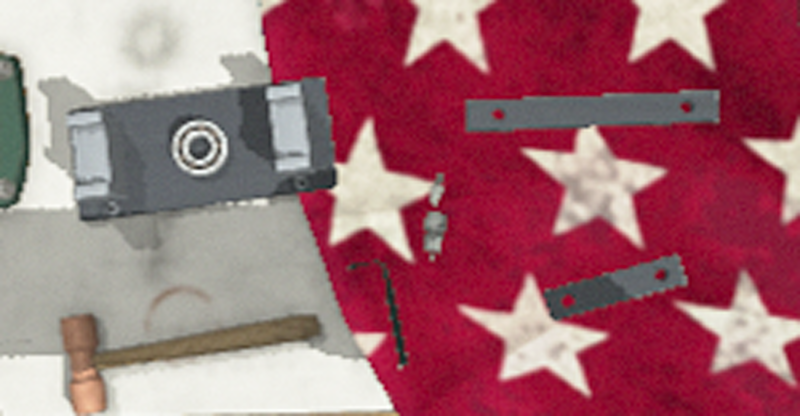

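```bash
cat > m.py <<'E'
from h import *
import pickle
from scipy.optimize import least_squares
np.set_printoptions(precision=4,suppress=True)
im=pickle.load(open('top1.pkl','rb'))
Z=lambda p:((np.array(p)+.5)/3.2-.5)+[180,150]
hsv=cv2.cvtColor(im['color'],cv2.COLOR_RGB2HSV)
m=((hsv[:,:,1]<90)&(hsv[:,:,2]<150)).astype(np.uint8)
r=np.zeros_like(m);r[172:200,315:412]=1;m*=r
m=cv2.morphologyEx(m,cv2.MORPH_CLOSE,np.ones((3,3)))
n,l,s,c=cv2.connectedComponentsWithStats(m);k=1+s[1:,4].argmax()
cs,_=cv2.findContours((l==k).astype(np.uint8),0,2)
rect=cv2.minAreaRect(cs[0]);print('rect',rect,s[k])
P=[ray(im,*p,0.017)[:2] for p in cv2.boxPoints(rect)];P=np.array(P);print('bar corners',P,P.mean(0),np.linalg.norm(np.diff(P,axis=0),axis=1))
i=np.argmax([np.linalg.norm(P[j+1]-P[j]) for j in(0,1)]);d=P[i+1]-P[i];
h=[ray(im,*Z(p),0.017) for p in((498,114),(687,107))];print('holes',h, np.linalg.norm(h[0]-h[1]),(h[0]+h[1])/2)
dd=h[1]-h[0];print('bar long-axis ang deg',np.degrees(np.arctan2(d[1],d[0])),np.degrees(np.arctan2(dd[1],dd[0])))
B=[ray(im,*Z(p),0.012)[:2] for p in((68,108),(326,77),(336,186),(80,221))]
B=np.array(B);print('base',B,B.mean(0),np.linalg.norm(np.diff(B,axis=0),axis=1))
print('bearing',ray(im,*Z((200,147)),0.024))
def tf(x,p):
    c,s_=np.cos(x[2]),np.sin(x[2]);return np.array([x[0]+c*p[0]-s_*p[1],x[1]+s_*p[0]+c*p[1],p[2]])
mod=[(.045,.103,.012),(.045,-.103,.012),(-.045,-.103,.012),(-.045,.103,.012),(0,0,.024)]
pix=[Z(p) for p in((68,108),(326,77),(336,186),(80,221),(200,147))]
f=least_squares(lambda x:np.ravel([proj(im,tf(x,a))-b for a,b in zip(mod,pix)]),[.45,-.1,0]);x=f.x
print('fix',x,np.degrees(x[2]),f.fun)
bm=P.mean(0);ba=np.arctan2(*(dd[:2]*[-1,1]));ba=np.arctan2(dd[1],dd[0])+np.pi/2
for nme in('top','scene'):
    I=pickle.load(open(nme+'1.pkl','rb'));S=4 if nme=='top' else 3
    x0,y0,x1,y1=(190,160,390,240) if nme=='top' else (150,130,400,330)
    c=cv2.resize(I['color'][y0:y1,x0:x1,::-1],None,fx=S,fy=S,interpolation=cv2.INTER_CUBIC).copy()
    def poly(q,pts,col):
        cv2.polylines(c,[np.int32([(proj(I,tf(q,p))-[x0,y0]+.5)*S-.5 for p in pts])],True,col,1)
    R=lambda cx,cy,w,h,z:[(cx+a*w/2,cy+b*h/2,z) for a,b in((1,1),(1,-1),(-1,-1),(-1,1))]
    poly(x,R(0,0,.09,.206,.012),(0,255,0))
    for sy in(-1,1):
        poly(x,R(0,sy*.075,.064,.026,.06),(0,255,255))
        for sx in(-1,1): poly(x,R(sx*.027,sy*.075,.010,.026,.07),(255,255,0))
    poly([bm[0],bm[1],ba],R(0,0,.024,.2,.017),(255,0,255))
    cv2.imwrite(f'pics/ov_{nme}.png',c)
E
python3 m.py
```

```text
rect ((365.0024719238281, 184.0611114501953), (9.828550338745117, 78.42449188232422), 87.66268920898438) [326 178  79  13 770]
bar corners [[ 0.5937 -0.2502]
 [ 0.5973 -0.4496]
 [ 0.5722 -0.4495]
 [ 0.5686 -0.2506]] [ 0.583 -0.35 ] [0.1994 0.0251 0.199 ]
holes [array([ 0.5816, -0.2744,  0.017 ]), array([ 0.5837, -0.4245,  0.017 ])] 0.1500932562587695 [ 0.5826 -0.3494  0.017 ]
bar long-axis ang deg -88.9635069198785 -89.18944235580989
base [[ 0.5949  0.0667]
 [ 0.6151 -0.1384]
 [ 0.5278 -0.1449]
 [ 0.5049  0.0572]] [ 0.5607 -0.0399] [0.2061 0.0875 0.2033]
bearing [ 0.5601 -0.04    0.024 ]
fix [ 0.5606 -0.0399  0.1029] 5.897769944824629 [-0.1891  0.0689 -0.2837 -0.3134  0.8304  0.5424 -0.3144 -0.109  -0.0433
 -0.2007]
```

View pics/ov_top.png

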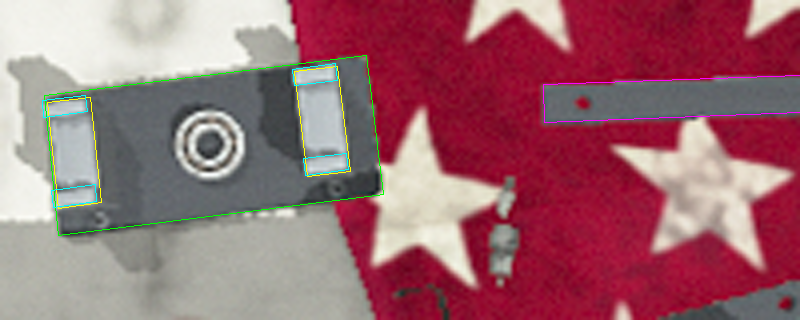

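View pics/ov_scene.png

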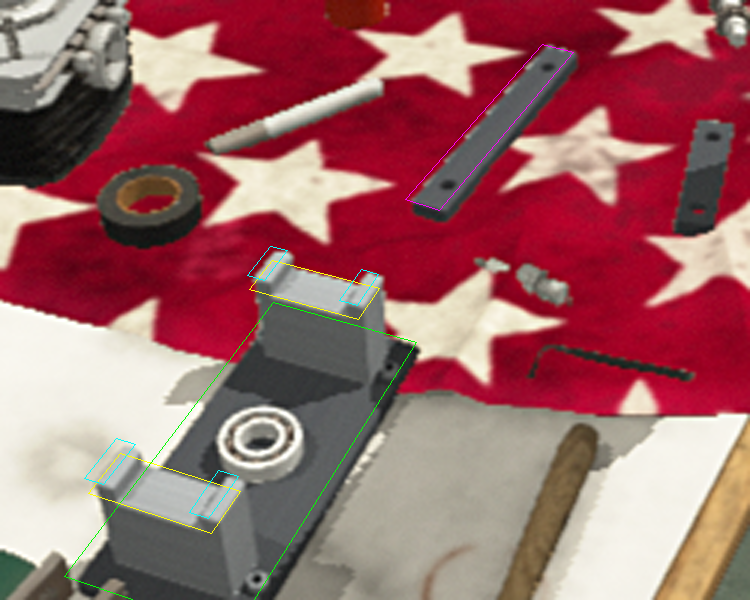

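The top view shows the fixture at about pixel (241,197). The long bar lies at (365,184), above the short bar at (372,240). The model overlay fits well in "top", with a common offset of 1–2 px in "scene". I'll move above the long bar.

Emit:
step_arm:
  moves:
    - [1, 0.043, 0.027, 0, 8]
    - [1, 0.043, 0.027, 0, 8]
    - [1, 0.043, 0.027, 0, 8]
    - [1, 0.043, 0.027, 0, 8]
    - [1, 0.043, 0.027, 0, 8]
    - [1, 0.043, 0.027, -0.01, 8]
    - [1, 0.043, 0.027, -0.01, 8]
    - [1, 0.043, 0.027, -0.01, 8]
    - [1, 0.035, 0.024, -0.01, 8]
    - [1, 0, 0, 0, 0]
  newtons: 60

```text
t: 1.65
tool_pos: [0.5882, -0.3443, 0.191]
tool_rot: [2.164, 2.272, 0.002]
contact_force: [0.3, -0.7, -0.8]
opening: 0.0853
```

```bash
cat > st.py <<'E'
from h import *
from scipy.spatial.transform import Rotation as Ro
np.set_printoptions(precision=4,suppress=True)
o=ctrl.get_obs();R=Ro.from_rotvec(o['tool_rot']).as_matrix()
print(o['t'],o['tool_pos'],'yaxis ang',np.degrees(np.arctan2(R[1,1],R[0,1])),'F',o['contact_force'],'op',o['opening'],'z',R[:,2])
E
python3 st.py
```

```text
1.65 [ 0.5882 -0.3443  0.191 ] yaxis ang 2.779705644046267 F [ 0.282  -0.7471 -0.787 ] op 0.08531539864763285 z [ 0.0039 -0.0016 -1.    ]
```

Next I'll correct to (0.583, -0.350) at yaw 0.9°, go down partway and check with the wrist camera.

Emit:
step_arm:
  moves:
    - [1, -0.005, -0.006, -0.03, -1.9]
    - [1, 0, 0, -0.03, 0]
    - [1, 0, 0, -0.03, 0]
    - [1, 0, 0, 0, 0]

```text
t: 2.15
tool_pos: [0.5814, -0.3533, 0.1013]
tool_rot: [2.207, 2.226, -0.0]
contact_force: [0.3, -0.9, 0.2]
opening: 0.0855
```

```bash
cat > w.py <<'E'
import sys
exec(open('st.py').read())
im=ctrl.get_image('wrist');save(sys.argv[1],im)
T=np.eye(4);T[:3,:3]=R;T[:3,3]=o['tool_pos'];W=T@np.array(im['T_tool_cam'])
im['R']=W[:3,:3].T;im['t']=-W[:3,:3].T@W[:3,3]
import pickle;pickle.dump(im,open(sys.argv[1]+'.pkl','wb'))
for q in('long_bar',): print([(d['bbox'],d['p']) for d in ctrl.spot_in(im,q)])
a=np.radians(.9);c=im['color'][:,:,::-1].copy()
cor=[(.583+x*np.cos(a)-y*np.sin(a),-.35+x*np.sin(a)+y*np.cos(a),.017) for x,y in((.012,.1),(.012,-.1),(-.012,-.1),(-.012,.1))]
pp=[proj(im,p) for p in cor];print(pp)
cv2.polylines(c,[np.int32(pp)],True,(255,0,255),1);cv2.imwrite('pics/'+sys.argv[1]+'.png',c)
E
python3 w.py w1
```

```text
2.15 [ 0.5814 -0.3533  0.1013] yaxis ang 0.48559436963357905 F [ 0.2589 -0.9457  0.2333] op 0.08550699290839674 z [ 0.0051 -0.0054 -1.    ]
[([292.6, 41.4, 330.2, 309.5], 0.8)]
[array([332.0121,  42.8693]), array([329.593, 312.223]), array([299.9311, 312.5026]), array([294.1535,  43.138 ])]
```

View pics/w1.png

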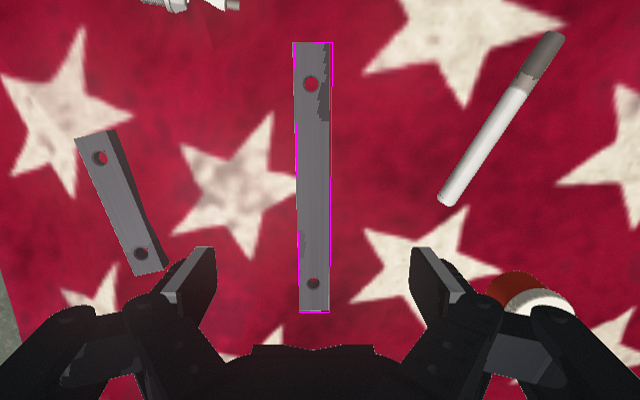

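The overlay matches the bar (pixels x 295–331, y 42–312) to about 1.5 mm, so I'll descend.

Emit:
step_arm:
  moves:
    - [1, 0.002, 0.003, -0.03, 0.4]
    - [1, 0, 0, -0.03, 0]
    - [1, 0, 0, -0.022, 0]
    - [1, 0, 0, -0.005, 0]
    - [1, 0, 0, 0, 0]

```text
t: 2.88
tool_pos: [0.5911, -0.3575, 0.0287]
tool_rot: [2.183, 2.213, 0.004]
contact_force: [0.3, -0.1, 0.9]
opening: 0.0858
```

```bash
python3 st.py
```

```text
2.875 [ 0.5911 -0.3575  0.0287] yaxis ang 0.7963092275109303 F [ 0.2601 -0.0566  0.8782] op 0.08575015409125632 z [ 0.0258 -0.0214 -0.9994]
```

The pose was only partly reached and the tool is tilted, with no force showing. I'll find out why before going on.

```bash
python3 w.py w2; python3 -c "
from h import *
o=ctrl.get_obs();print(o['q'],o['dq'],o['effort'],o['contact_force'],o['wrist_torque'],o['tool_pos'])
im=ctrl.get_image('scene');save('s2',im)"
```

```text
2.875 [ 0.5911 -0.3575  0.0287] yaxis ang 0.7963092275109303 F [ 0.2601 -0.0566  0.8782] op 0.08575015409125632 z [ 0.0258 -0.0214 -0.9994]
[([259.3, 0.7, 320.1, 349.4], 0.65)]
[array([320.8382,   2.8624]), array([318.881 , 381.7804]), array([278.5243, 382.7164]), array([262.2877,   2.6003])]
[-6.50949306e-01  3.69576027e-01  1.60413479e+00 -1.48542602e-03
  1.13368185e+00 -6.64019813e-01] [-7.36014122e-05 -3.18580272e-03  2.50987935e-04  1.34042596e-03
 -2.56660953e-03  1.05980238e-03] [-3.03225091e-02 -4.79779065e+01 -3.22201860e+01 -6.33764517e-03
 -9.66290804e-02  5.32928716e-04] [-0.87084833 -0.27031067 -0.32545844] [-0.02207263  0.02789846  0.01483606] [ 0.59134134 -0.35762592  0.0290944 ]
```

View pics/w2.png

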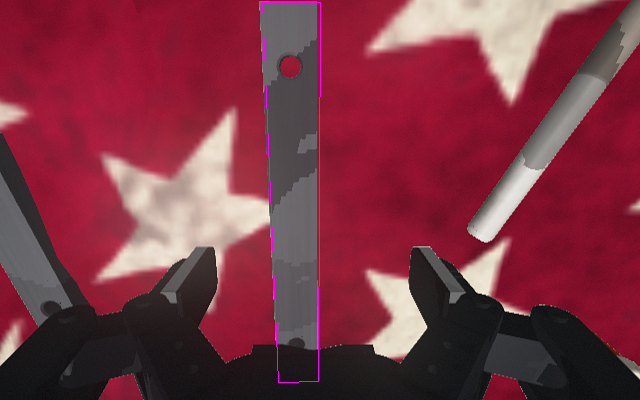

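View pics/s2.png

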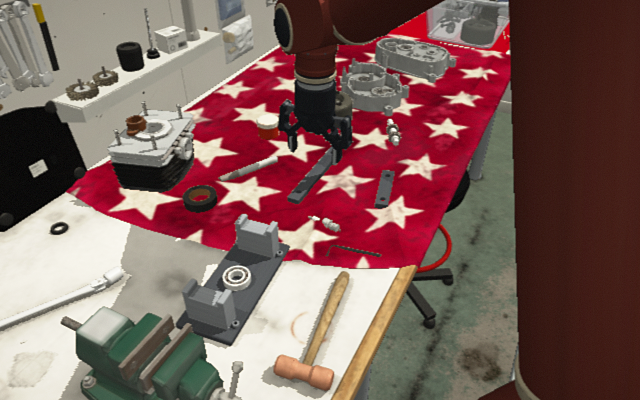

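There's no contact. The shortfall comes from tracking lag over fast rows. I'll go back up and test whether the tilt reverses.

Emit:
step_arm:
  moves:
    - [1, -0.005, 0.003, 0.03, 0]
    - [1, 0, 0, 0.02, 0]
    - [1, 0, 0, 0, 0]

```text
t: 3.4
tool_pos: [0.5871, -0.3551, 0.0827]
tool_rot: [2.18, 2.21, 0.005]
contact_force: [0.9, -0.7, 0.5]
opening: 0.0857
```

```bash
python3 st.py
```

```text
3.4 [ 0.5871 -0.3551  0.0827] yaxis ang 0.8074436142968168 F [ 0.8569 -0.6845  0.4609] op 0.08569475945702333 z [ 0.0289 -0.0237 -0.9993]
```

Emit:
step_arm:
  moves:
    - [1, -0.004, 0.004, -0.01, 0]
    - [1, 0, 0, -0.01, 0]
    - [1, 0, 0, -0.01, 0]

```text
t: 3.78
tool_pos: [0.5821, -0.3502, 0.0491]
tool_rot: [2.182, 2.212, 0.005]
contact_force: [0.0, 0.3, 0.2]
opening: 0.0856
```

```bash
python3 st.py
```

```text
3.775 [ 0.5821 -0.3502  0.0491] yaxis ang 0.8022681215543014 F [0.0131 0.3081 0.2285] op 0.08561023426103315 z [ 0.0272 -0.0224 -0.9994]
```

Emit:
step_arm:
  moves:
    - [1, 0, 0, -0.008, 0]
    - [1, 0, 0, -0.008, 0]

```text
t: 4.03
tool_pos: [0.5809, -0.3494, 0.0295]
tool_rot: [2.184, 2.214, 0.004]
contact_force: [1.6, -0.5, 1.3]
opening: 0.0857
```

```bash
python3 st.py
```

```text
4.025 [ 0.5809 -0.3494  0.0295] yaxis ang 0.7987140678611696 F [ 1.5649 -0.5051  1.2604] op 0.08574697103939122 z [ 0.0242 -0.0201 -0.9995]
```

Emit:
step_arm:
  moves:
    - [1, 0.002, -0.001, -0.008, 0]
    - [1, 0, 0, -0.005, 0]

```text
t: 4.28
tool_pos: [0.5828, -0.3502, 0.0148]
tool_rot: [2.185, 2.215, 0.004]
contact_force: [-0.1, -1.5, 0.6]
opening: 0.0857
```

```bash
python3 st.py
```

```text
4.275 [ 0.5828 -0.3502  0.0148] yaxis ang 0.7964018086923399 F [-0.1319 -1.5283  0.5794] op 0.08568203530621152 z [ 0.0234 -0.0194 -0.9995]
```

Emit:
step_arm:
  moves:
    - [1, 0, 0, -0.005, 0]
    - [1, 0, 0, 0, 0]

```text
t: 4.53
tool_pos: [0.5827, -0.3502, 0.0091]
tool_rot: [2.185, 2.215, 0.004]
contact_force: [0.4, 1.0, 0.2]
opening: 0.0855
```

```bash
python3 st.py
```

```text
4.525 [ 0.5827 -0.3502  0.0091] yaxis ang 0.7962315907555435 F [0.381  1.0295 0.1503] op 0.08546965630034344 z [ 0.0231 -0.0192 -0.9995]
```

Emit:
step_arm:
  moves:
    - [0, 0, 0, 0, 0]
    - [0, 0, 0, 0, 0]
    - [0, 0, 0, 0, 0]
    - [0, 0, 0, 0, 0]
    - [0, 0, 0, 0, 0]
    - [0, 0, 0, 0, 0]
  newtons: 80

```text
t: 5.28
tool_pos: [0.5836, -0.3509, 0.0109]
tool_rot: [2.183, 2.213, 0.004]
contact_force: [1.3, -0.4, 0.6]
opening: 0.0208
```

```bash
python3 st.py
```

```text
5.275 [ 0.5836 -0.3509  0.0109] yaxis ang 0.8024973666160969 F [ 1.2761 -0.408   0.6236] op 0.020809271492045398 z [ 0.0253 -0.021  -0.9995]
```

Emit:
step_arm:
  moves:
    - [0, 0, 0, 0.01, 0]
    - [0, 0, 0, 0.02, 0]
    - [0, 0, 0, 0.02, 0]
    - [0, 0, 0, 0.02, 0]
    - [0, 0, 0, 0.02, 0]
    - [0, 0, 0, 0, 0]

```text
t: 6.02
tool_pos: [0.5835, -0.3507, 0.1083]
tool_rot: [2.182, 2.212, 0.005]
contact_force: [0.1, -0.3, -3.4]
opening: 0.0212
```

```bash
python3 w.py w3; python3 -c "
from h import *
im=ctrl.get_image('scene');save('s3',im)"
```

```text
6.025 [ 0.5835 -0.3507  0.1083] yaxis ang 0.804729372458928 F [ 0.0844 -0.2998 -3.3835] op 0.021161624074607813 z [ 0.0265 -0.0217 -0.9994]
[([279.7, 9.2, 344.9, 349.0], 0.76)]
[array([326.2049,  46.1759]), array([323.585 , 306.7509]), array([294.848 , 307.2705]), array([289.2898,  46.1183])]
```

View pics/w3.png

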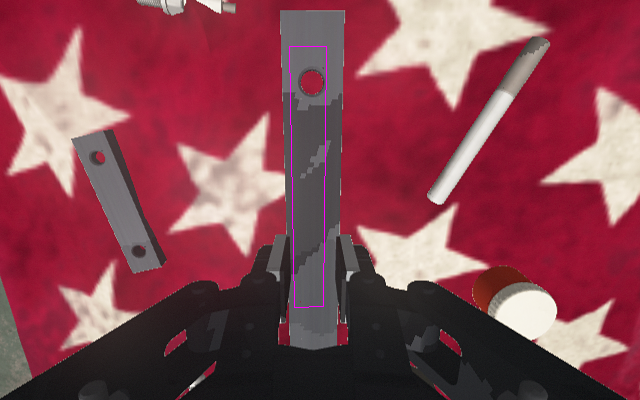

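View pics/s3.png

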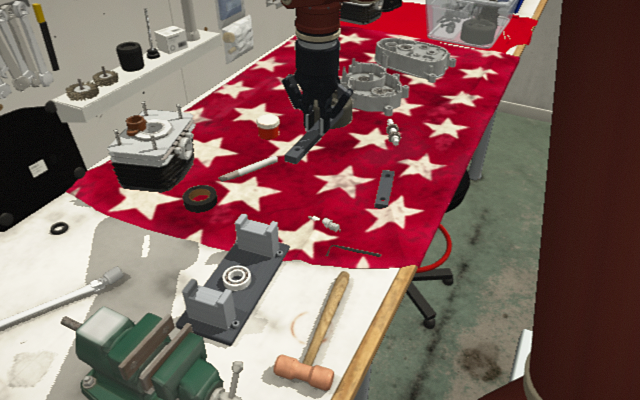

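The bar is gripped and lifted: -3.4 N is its weight. It shows in the wrist view between the pads at x 281–343 px. The short bar is untouched. Next I'll carry it over the fixture.

Emit:
step_arm:
  moves:
    - [0, 0, 0.01, 0.015, 0]
    - [0, -0.002, 0.025, 0.01, 0.5]
    - [0, -0.002, 0.028, 0, 0.5]
    - [0, -0.002, 0.028, 0, 0.5]
    - [0, -0.002, 0.028, 0, 0.5]
    - [0, -0.002, 0.028, 0, 0.5]
    - [0, -0.002, 0.028, 0, 0.5]
    - [0, -0.002, 0.028, 0, 0.5]
    - [0, -0.002, 0.025, 0, 0.5]
    - [0, -0.002, 0.02, 0, 0.5]
    - [0, -0.001, 0.01, 0, 0]
    - [0, 0, 0, 0, 0]

```text
t: 7.68
tool_pos: [0.5555, -0.0707, 0.1241]
tool_rot: [2.096, 2.319, 0.003]
contact_force: [0.2, 0.1, -2.6]
opening: 0.0207
```

```bash
python3 st.py
```

```text
7.675 [ 0.5555 -0.0707  0.1241] yaxis ang 5.7823353542404705 F [ 0.2288  0.1048 -2.6497] op 0.02069615584462998 z [ 0.0126 -0.0088 -0.9999]
```

Emit:
step_arm:
  moves:
    - [0, 0.002, 0.015, 0, 0]
    - [0, 0.002, 0.012, 0, 0]
    - [0, 0, 0.003, 0, 0]
    - [0, 0, 0, 0, 0]

```text
t: 8.18
tool_pos: [0.5603, -0.0399, 0.1243]
tool_rot: [2.098, 2.317, 0.003]
contact_force: [-0.0, 0.1, -2.5]
opening: 0.0208
```

```bash
python3 w.py w4; cat > t.py <<'E'
import sys
exec(open('st.py').read())
import pickle
n=sys.argv[1]
for nm in('top','scene'):
    im=ctrl.get_image(nm);pickle.dump(im,open(nm+n+'.pkl','wb'))
    x0,y0,x1,y1=(180,150,330,260) if nm=='top' else (130,140,380,350)
    cv2.imwrite(f'pics/{nm}{n}.png',cv2.resize(im['color'][y0:y1,x0:x1,::-1],None,fx=5 if nm=='top' else 3,fy=5 if nm=='top' else 3,interpolation=cv2.INTER_CUBIC)[:600])
E
python3 t.py 4
```

```text
8.175 [ 0.5603 -0.0399  0.1243] yaxis ang 5.678045578149063 F [-0.0496  0.0753 -2.493 ] op 0.020838540465182225 z [ 0.013  -0.0094 -0.9999]
[([281.4, 9.2, 344.9, 348.3], 0.59)]
[array([323.6672, 396.6963]), array([307.5829, 530.334 ]), array([286.8677, 529.516 ]), array([299.2475, 395.3721])]
8.275 [ 0.5602 -0.0402  0.1243] yaxis ang 5.654402417924576 F [ 0.1859  0.5057 -3.0903] op 0.020923623639974007 z [ 0.0131 -0.0094 -0.9999]
```

View pics/w4.png

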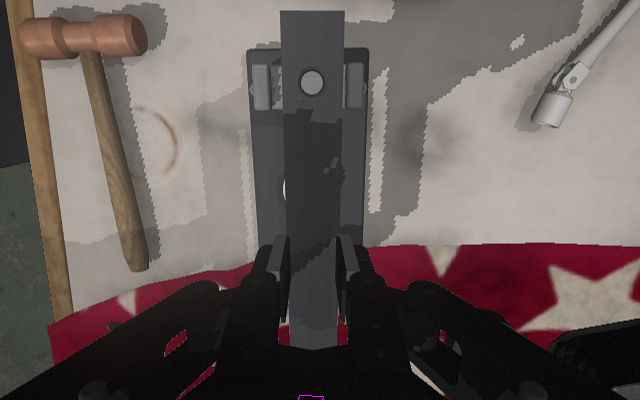

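View pics/top4.png

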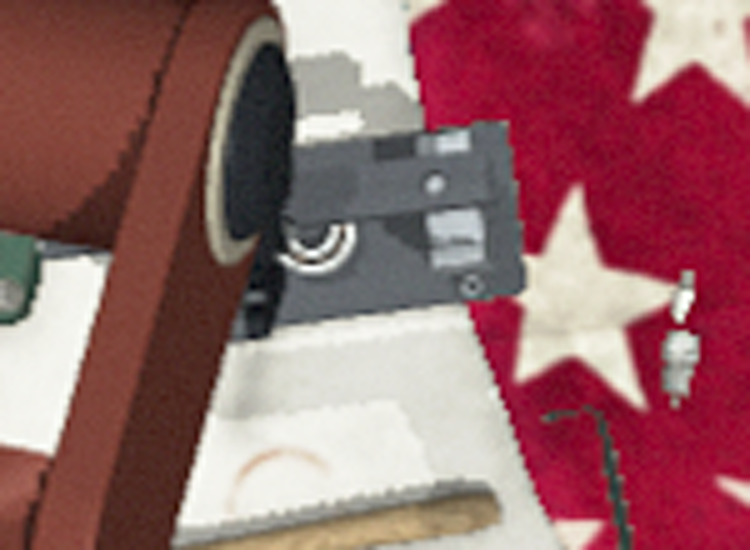

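View pics/scene4.png

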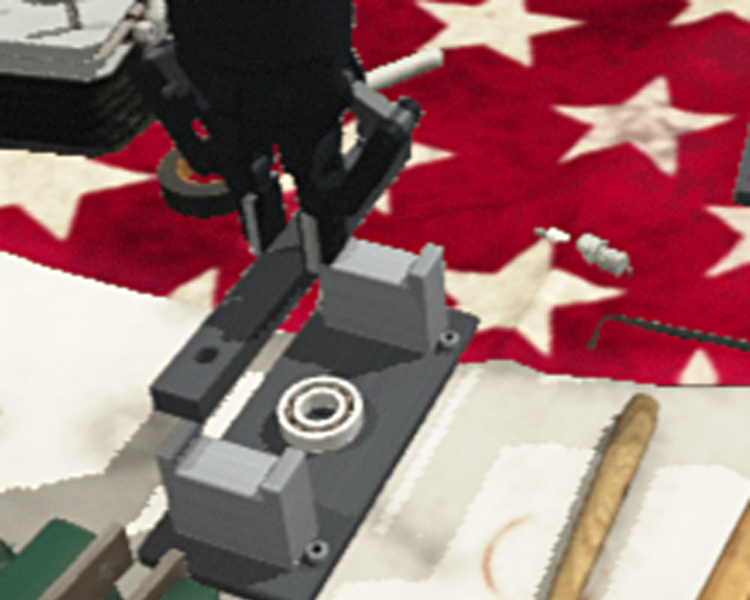

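```bash
python3 - <<'E'
from h import *
import pickle
np.set_printoptions(precision=4,suppress=True)
im=pickle.load(open('w4.pkl','rb'))
th=np.radians(5.9);R2=np.array([[np.cos(th),np.sin(th)],[-np.sin(th),np.cos(th)]])
def loc(u,v,z): return R2@(ray(im,u,v,z)[:2]-[.5606,-.0399])
for dz in(-.003,0,.003):
  z=.1304+dz
  print(dz,'hole',loc(311.5,82.5,z),'end',loc(281,11,z),loc(344,11,z),'near',loc(285,230,z),loc(341,230,z))
print('lugs tops outer/inner',[loc(u,v,.07) for u,v in((252,65),(270,65),(344,64),(361,64))])
print('base corners',[loc(u,v,.012) for u,v in((247,49),(368,49))])
E
```

```text
-0.003 hole [-0.0004  0.0763] end [-0.0118  0.1018] [0.0119 0.1018] near [-0.0128  0.0127] [0.0127 0.0125]
0 hole [-0.0005  0.0762] end [-0.0116  0.1012] [0.0116 0.1011] near [-0.0126  0.014 ] [0.0124 0.0138]
0.003 hole [-0.0005  0.0761] end [-0.0113  0.1005] [0.0113 0.1005] near [-0.0123  0.0153] [0.0121 0.0151]
lugs tops outer/inner [array([-0.033 ,  0.0875]), array([-0.023 ,  0.0875]), array([0.0183, 0.0879]), array([0.0278, 0.0878])]
base corners [array([-0.0453,  0.1028]), array([0.0412, 0.1026])]
```

The wrist view shows the bar at the far post centred between the lugs (lugs at 252–270 and 344–361 px, bar 281–344 px). The bar's end is at y=0.101 m in the fixture frame, so it's centred to about 1–2 mm. Now I'll lower it.

Emit:
step_arm:
  moves:
    - [0, -0.001, -0.001, -0.008, 0.2]
    - [0, 0, 0, -0.008, 0]
    - [0, 0, 0, -0.008, 0]
    - [0, 0, 0, -0.008, 0]
    - [0, 0, 0, -0.006, 0]
    - [0, 0, 0, 0, 0]

```text
t: 9.12
tool_pos: [0.5581, -0.0419, 0.0823]
tool_rot: [2.097, 2.32, 0.001]
contact_force: [0.1, 0.8, -2.5]
opening: 0.0215
```

```bash
python3 st.py
```

```text
9.125 [ 0.5581 -0.0419  0.0823] yaxis ang 5.792260249077823 F [ 0.099   0.8274 -2.4679] op 0.021461479774267534 z [ 0.0108 -0.009  -0.9999]
```

Emit:
step_arm:
  moves:
    - [0, 0.001, 0.002, -0.005, 0]
    - [0, 0, 0, -0.004, 0]
    - [0, 0, 0, -0.002, 0]
    - [0, 0, 0, 0, 0]

```text
t: 9.62
tool_pos: [0.5598, -0.0397, 0.0713]
tool_rot: [2.096, 2.32, 0.002]
contact_force: [-0.2, 0.4, -3.9]
opening: 0.0212
```

```bash
python3 st.py; python3 t.py 5
```

```text
9.625 [ 0.5598 -0.0397  0.0713] yaxis ang 5.804002618323551 F [-0.2091  0.3576 -3.9469] op 0.021213565194492832 z [ 0.0122 -0.0092 -0.9999]
9.625 [ 0.5598 -0.0397  0.0713] yaxis ang 5.804002618323551 F [-0.2091  0.3576 -3.9469] op 0.021213565194492832 z [ 0.0122 -0.0092 -0.9999]
```

View pics/scene5.png

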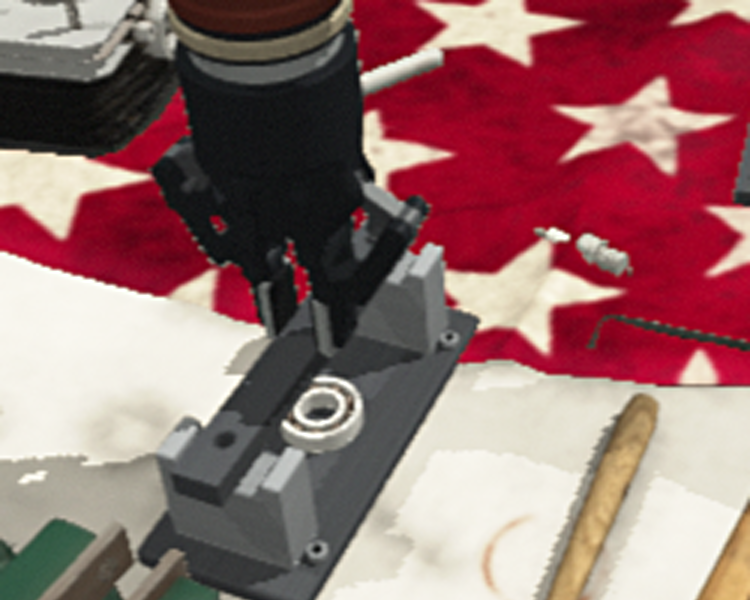

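The bar has entered the slot at the near post, just above the seat, so I'll lower it the last few mm.

Emit:
step_arm:
  moves:
    - [0, 0, 0, -0.002, 0]
    - [0, 0, 0, -0.0015, 0]
    - [0, 0, 0, 0, 0]

```text
t: 10.1
tool_pos: [0.5603, -0.0399, 0.0683]
tool_rot: [2.095, 2.319, 0.003]
contact_force: [-0.5, 0.5, -2.0]
opening: 0.0211
```

```bash
python3 st.py
```

```text
10.1 [ 0.5603 -0.0399  0.0683] yaxis ang 5.797766838877263 F [-0.4976  0.4943 -1.9802] op 0.02107418541575016 z [ 0.0136 -0.0095 -0.9999]
```

Emit:
step_arm:
  moves:
    - [0, 0, 0, -0.0015, 0]
    - [0, 0, 0, 0, 0]

```text
t: 10.35
tool_pos: [0.5608, -0.04, 0.0681]
tool_rot: [2.095, 2.318, 0.003]
contact_force: [-0.1, 0.1, -1.8]
opening: 0.0209
```

```bash
python3 st.py
```

```text
10.35 [ 0.5608 -0.04    0.0681] yaxis ang 5.800591995797892 F [-0.053   0.1399 -1.7683] op 0.020945589390397517 z [ 0.014  -0.0098 -0.9999]
```

It has stopped at z = 0.068 as predicted, with the load easing, so it's seated. I'll release.

Emit:
step_arm:
  moves:
    - [0.4, 0, 0, 0, 0]
    - [0.5, 0, 0, 0, 0]
    - [0.7, 0, 0, 0, 0]
    - [0.7, 0, 0, 0, 0]

```text
t: 10.85
tool_pos: [0.5621, -0.0403, 0.0692]
tool_rot: [2.093, 2.316, 0.006]
contact_force: [-0.1, -0.2, 0.3]
opening: 0.0597
```

```bash
python3 st.py
```

```text
10.85 [ 0.5621 -0.0403  0.0692] yaxis ang 5.795086223601128 F [-0.1064 -0.2139  0.3298] op 0.059688157196225035 z [ 0.0172 -0.0103 -0.9998]
```

Retreat straight up, then away to the side to clear the view.

Emit:
step_arm:
  moves:
    - [0.7, 0, 0, 0.01, 0]
    - [0.7, 0, 0, 0.02, 0]
    - [0.7, 0, 0, 0.03, 0]
    - [0.7, 0, 0, 0.03, 0]
    - [0.7, 0, 0, 0.03, 0]
    - [0.7, 0, 0, 0.03, 0]
    - [0.7, 0, -0.03, 0, 0]
    - [0.7, 0, -0.04, 0, 0]
    - [0.7, 0, -0.04, 0, 0]
    - [0.7, 0, -0.04, 0, 0]
    - [0.7, 0, -0.04, 0, 0]
    - [0.7, 0, -0.04, 0, 0]
    - [0.7, 0, -0.04, 0, 0]
    - [0.7, 0, -0.02, 0, 0]
    - [0.7, 0, 0, 0, 0]

```text
t: 12.72
tool_pos: [0.5646, -0.3392, 0.2518]
tool_rot: [2.071, 2.299, 0.023]
contact_force: [0.7, 0.2, -0.0]
opening: 0.0599
```

```bash
python3 t.py 6;python3 - <<'E'
from h import *
import pickle
np.set_printoptions(precision=4,suppress=True)
im=pickle.load(open('top6.pkl','rb'))
x,a=[.5606,-.0399],np.radians(5.9)
for z,w,h in((.074,.024,.2),):
  print([ (proj(im,(x[0]+X*np.cos(a)-Y*np.sin(a),x[1]+X*np.sin(a)+Y*np.cos(a),z))-[180,150]+.5)*5 for X,Y in((w/2,h/2),(w/2,-h/2),(-w/2,-h/2),(-w/2,h/2))])
E
```

```text
12.725 [ 0.5646 -0.3392  0.2518] yaxis ang 6.0010298058150005 F [ 0.7198  0.1943 -0.0063] op 0.05988060724180972 z [ 0.0443 -0.0204 -0.9988]
[array([ 79.6143, 220.0763]), array([499.702 , 167.3405]), array([505.7224, 217.188 ]), array([ 84.7213, 270.245 ])]
```

View pics/top6.png

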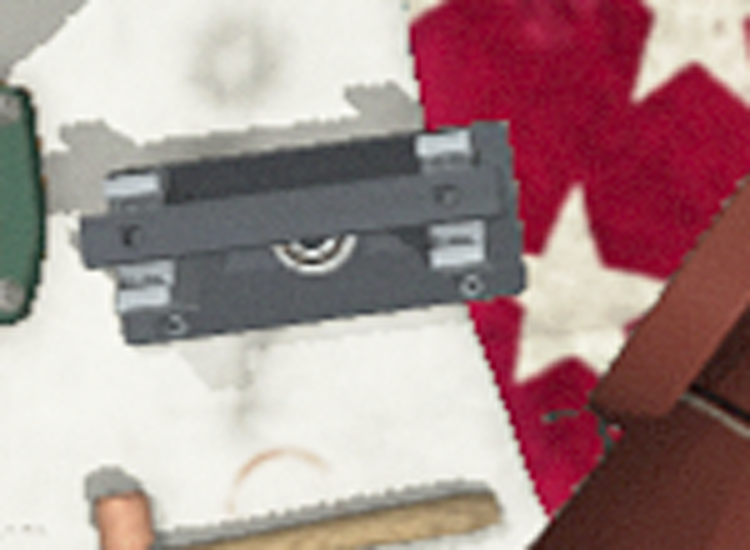

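View pics/scene6.png

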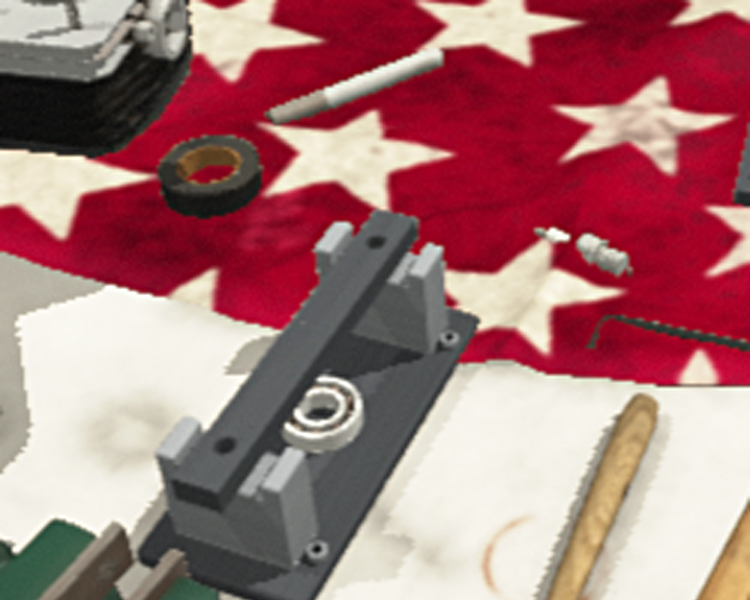

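The bar's corners in the top view, at about (80,219) and (500,168) in the crop, match the prediction for a centred bar within about 1 px. It lies in both slots over the bearing, so I'll hand in.

```bash
python3 -c "
from station import ctrl
print(ctrl.finish_job())"
```

```text
the job is handed in; nothing more can be done
None
```

The long bar lies across both posts, between the lugs and over the bearing. I gripped it at its middle, carried it over, lowered it until it touched the seats, released it and backed the gripper away. I handed the job in at about 12.8 s of the 34 s allowed.

- **Final position:** the last top view matches the prediction for a centred bar within about 1 px (2–3 mm), so it sticks out about equally at both ends. The scene view shows it lying in both slots. I judged the flatness by eye and from the stop at the expected height (z = 0.068 m).
- **Disagreements between cameras:** before lowering, the wrist camera put the slot centre about 2 mm off the top-view estimate. The scene-camera overlays were off by a pixel or two throughout. Both are well within the slot's 10 mm clearance on each side.
- **Problem on the way:** my first descent was too fast, stopped short and left the tool tilted by about 2°. I think the fingertips touched the cloth. I saw no force at the next reading, but I don't know the peak. I backed off and went down again in small steps.
- **Short bar:** I didn't touch it.

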